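Put the striker ring gauge away in the drawer

ROBOT

A 7-joint arm with a two-finger parallel gripper is mounted at the origin on the work surface. World frame = base frame: x ahead of the robot, y to its left, z up, the work surface at z = 0. Lengths are in m, angles in rad, forces in N, time in s.
With the tool pointing down it reaches from about 0.35 to 0.9 m from the base axis. Payload 8.1 kg.
Tool frame: the origin (TCP) lies where the fingers leave the gripper's body, on its centre line; the fingertips stand 66 mm ahead of it and the grasp point (between the pads) lies 47 mm ahead of it; z points along the fingers, y is the line along which they close (so a half turn about z gives the same grasp; the last joint's range is limited). The gripper opens to 92 mm and grips with 3 to 60 N. Pads are 19 mm wide; open, the fingers measure 130 mm over their backs; the gripper's body (75 mm by 190 mm) begins 47 mm behind the grasp point.
Start: joints at [1.221, 0.434, 0.025, 1.573, -0.012, 1.134, -0.075], TCP at [0.153, -0.606, 0.292] pointing down, gripper open.
Joint ranges: [-2.62, 2.62], [-0.44, 2.09], [-1.27, 1.32], [0.08, 2.57], [-1.32, 4.46], [0.12, 2], [-2.74, 2.74]. Speed limits (rad/s): [2.22, 2.22, 3.01, 3.01, 3.14, 3.14, 3.14].

INTERFACE

Orientations are given as a rotation vector (axis times angle).
In Python, from cell import arm gives the robot as it stands.
- The arm moves only by the tool send_rows, never from a script. Its argument "motion" is text: rows parted by semicolons, each of 7 numbers parted by spaces: the closure, from 0 (fully open) to 1 (shut), then the shift along the world's x, y, z in m, then the turn, a rotation vector about the world's x, y, z in degrees. A call has 1 to 5 rows; each row shifts and turns the commanded pose from where the row before left it; what a row does not reach is not made up. A row lasts 1/8 s, in which the tool goes at most 62.5 mm and 10.7 degrees, less where a joint would pass 70% of its speed; a pose out of reach is approached as far as the arm can. A call is refused whole if a number of a shift passes 0.0625 or a number of a turn 10.7, either way. A call with a gripper value outside its range is refused whole. The fingers move at their own pace and stop on an object; "force" is the grip in N (left out, the last holds). Time passes only in rows, so rows that do not move let the fingers close. It gives the time, the measured TCP pose, the force, the opening and the grip force at its end, in the units of the state.
- arm.observe(): the state, without advancing time (a new reading comes with each control period).
- arm.get_image(name): name is "side" or "top"; returns (picture, depth): 420x560x3 uint8, blue, green, red; 420x560 float32, m along the optical axis (not along the pixel's ray), 0 where there is no reading.
- arm.camera_model(name): a dict with "fx", "fy", "cx", "cy" (pixels), "view" (4x4, takes a point from world to camera coordinates). Camera axes: x right, y down, z forward; pixel columns grow to the right and rows downward; lengths in m; the calibration is good to about 2 mm. A picture is of the moment at which its call begins. camera_model takes no time and is no camera call.
- arm.sign_off(): hands the job in; it is judged then, once.
The state is a dict: "clock": time; "joints": joint angles; "dq": joint speeds; "joint_efforts": joint torques, N m; "position": TCP position; "ee_rot": TCP orientation; "force": force on the tool from outside, world axes, zero at the start; "ft_torque": the same for the moment, N m; "width": opening from 0.0 (shut) to 1.0 (fully open); "gripper_force": force on a finger pad.
Only numpy, scipy, OpenCV 4.12 (cv2) and the standard library are available. Lean on these libraries where they do the work, as an engineer would, in place of code of your own. Each camera call takes 0.05 s, during which the arm holds its last target. There are 200 camera calls.

TASK

Pull the bench cabinet's drawer all the way out to its stop, then lift the large round ring gauge up off its peg on the sloping black stand, keeping clear of the lamp bar above it. Carry it over and set it down flat, without dropping it, in the drawer's long empty compartment, let go, and leave the drawer fully open and everything else where it is.

Things in the scene. Friction and masses are not known exactly. Their poses are not given: they have to be found in the camera images.
- stand: Fixed black tripod stand, 318 mm wide (y). Origin on the table, z up. Its face slopes 35 deg from level, rising along +x, so it faces -x and up, to the robot. Slope length s counts from the face's lower edge at x -200, z 55 mm. Face: 2 wooden battens 14 mm thick across the width, s 0-25 and s 78-140, open between. 2 front legs, 18 mm wide, lie along the slope at y +-150, down to the table.
- peg1 (a point): Tip of the stand's middle peg (y 0). Pegs: three, steel, 12 mm thick, at y -85, 0, +85 mm and s 115, sticking out 20 mm square to the sloping face (35 deg from vertical). On each hangs one gauge by its bore, flat on the battens, tang straight down the slope. Which gauge is on which peg varies.
- lamp_mid (a point): Middle of a fixed lamp bar 20 mm thick, 351 mm long along the stand's y, about 160 mm straight above the gauges' tangs, at x -149, z 245 in the stand's frame. A vertical gripper cannot reach the tangs under it; one tilted about 35 deg, square to the face, can. From its ends 10 mm rods run level 129 mm back (+x), then down to the table.
- gauge: Large round ring gauge, to be moved: steel, 10 mm thick, 120 to 210 g; ring of outer diameter 60, bore 42 mm, with a tang 16 mm wide; 120 mm long in all. Origin: end of the bore away from the tang (rests on the peg), on the batten side. z square to the plate, off the battens. Tang to -x: ring centre x -21, tang x -49 to -111, other end x +9. To clear the peg it must move over 20 mm along z.
- gauge_ring (a point): Centre of the large gauge's ring, mid thickness (5 mm above its underside).
- gauge_tang (a point): Middle of the large gauge's tang, mid thickness, 50 mm from the ring's centre and 25 mm from the centre of mass, in the open gap between the battens (free for 21 mm up and 25 mm down the slope); a good place to pinch across the 16 mm width.
- gauge_end (a point): Free end of the large gauge's tang, mid thickness, 90 mm from the ring's centre.
- cabinet: Fixed low grey cabinet with one drawer: 220 mm deep (x), 270 wide (y), 88 high, origin at the centre of its underside. The drawer comes out to the cabinet's -x, roughly towards the robot. Cabinet and stand are one left and one right of the midline; which is where varies.
- cabinet_drawer0 (a joint): Drawer travel in m: 0 shut, 0.1496 at its stop; starts at 0 to 0.035. About 4 N of friction; it stays where it is left, but fingertips pressed on its floor as they open can drag it back in.
- cabinet_drawer0_handle (a point): Middle of the drawer's handle, a level steel bar 11 mm thick, 120 mm long along the cabinet's y, its axis 35 mm in front of the drawer's face, 50 mm above the table and 38 mm below the cabinet's top; moves with the drawer. Stems to the face 51 mm either side of the middle.
- bay (a point): On the floor (22 mm above the table) of the drawer's long empty compartment, moves with it; cabinet's axes. Inside: y -80 to +81 mm, x -71 (drawer front) to +103, but even fully open the cabinet's roof covers x over +72. Height over this floor: drawer sides 44, front 52 mm, divider 34 mm at the -y end, beyond it a narrow part with stacked strikers.
- small_gauge: Bystander hanging on a peg: small round ring gauge, ring outer diameter 44, bore 31 mm, same 10 mm plate and 16 mm tang, 120 mm overall; origin as for the large gauge.
- square_gauge: Bystander hanging on a peg: gauge with a square head 60 by 60 mm with a 42 mm hole, same plate and tang; origin as for the large gauge.
- file_holder: Bystander, loose: round brass pot 64 mm across with three files in it, 138 mm high overall; origin under its centre. Stands on the robot's side, about the midline.
- zinc_plate: Bystander, loose: round zinc sizing plate 110 mm across, 6 mm thick, with a hole in the middle, lying flat; origin under its centre.
- striker: Bystander, loose: tan striker disc 41 mm across, 9 mm thick, lying flat; origin under its centre.
- oil_bottle: Bystander, loose: oil bottle 34 mm across, 80 mm high, standing between the stand and the cabinet; origin under its centre.
- sanding_block: Bystander, loose: cork sanding block 100 x 55 x 32 mm, far left; origin under its centre.
- wax_tin: Bystander, loose: flat round tin 72 mm across, 26 mm high, far right; origin under its centre.

How it is judged:
On the way, in this order (a step that is already met when the one before it is completed fails the run):
1. the drawer is out to its stop (value of joint cabinet_drawer0 above 0.143 m), for 0.1 s.
2. the large round gauge is off its peg, held by the fingers (distance of gauge from where it was at the start of the episode above 0.05 m and contact force between the fingers and gauge above 0.5 N), for 0.2 s.
3. the gauge is brought down to the compartment's floor, still held (its underside less than 15 mm above the floor) (y of gauge_ring in the frame of bay between -0.083 and 0.083 m and y of gauge_end in the frame of bay between -0.083 and 0.083 m and x of gauge_ring in the frame of bay between -0.075 and 0.11 m and x of gauge_end in the frame of bay between -0.075 and 0.11 m and z of each of gauge_ring, gauge_end in the frame of bay below 0.02 m and contact force between the fingers and gauge above 0.3 N), for 0.05 s.
At the end, for the whole second after the job is handed in: The large gauge lies flat (within 0.12 rad) and still on the floor of the drawer's long compartment, wholly inside it (ring centre and tang end inside the compartment, less than 13 mm above its floor), released, with the drawer within 7 mm of its stop (y of gauge_ring in the frame of bay between -0.083 and 0.083 m and y of gauge_end in the frame of bay between -0.083 and 0.083 m and x of gauge_ring in the frame of bay between -0.075 and 0.11 m and x of gauge_end in the frame of bay between -0.075 and 0.11 m and z of each of gauge_ring, gauge_end in the frame of bay below 0.013 m and (angle between gauge's own z axis and vertical below 0.12 rad or angle between gauge's own z axis and vertical above 3.02 rad) and value of joint cabinet_drawer0 above 0.142 m and linear speed of gauge below 0.02 m/s and contact force between the fingers and gauge below 0.05 N); the robot touches nothing.
It fails at once if another gauge is moved by more than 30 mm (distance of any of small_gauge, square_gauge from where it was at the start of the episode above 0.03 m).
It fails at once if a loose bystander on the bench is moved by more than 30 mm (distance of any of file_holder, zinc_plate, striker, oil_bottle, sanding_block, wax_tin from where it was at the start of the episode above 0.03 m).
It fails at once if the robot pushes on the stand or its lamp with more than 20 N (contact force between any of the arm, the fingers and stand above 20 N).
It also fails if it takes over 72 s, if anything falls off the work surface, if the arm or the gripper's body presses on something with over 40 N, if the wrist force passes 120 N, or if a joint passes its speed limit or range.

## Working session

There is one attempt and no reset: what is moved stays moved. The work goes in short steps, Python scripts to look and compute and a tool call to move; the robot and the scene stay as the last step left them, time stands still between calls to the robot, and variables do not carry over. Pictures are saved under pics/ and viewed, at most 10 in all, crops included, and the job is handed in when it is done.

Besides the shell and the picture viewer there is one more tool, called in YAML: its name, and indented under it one key for each argument. send_rows: Moves the arm, as the interface text tells. Its arguments: {"type":"object","properties":{"motion":{"type":"string"},"force":{"type":"number"}},"required":["motion"]}

```bash
mkdir -p pics
python3 - <<'E'
from cell import arm
import cv2, numpy as np
for n in ("side","top"):
    p,d=arm.get_image(n); cv2.imwrite(f"pics/{n}0.png",p); np.save(f"{n}0.npy",d)
    m=arm.camera_model(n); print(n,m["fx"],m["fy"],m["cx"],m["cy"]); print(np.round(np.array(m["view"]),4).tolist())
print(arm.observe())
E
```

```text
side 428.71116383404586 428.71116383404586 282.7124166080925 210.56693169627528
[[0.9376, -0.3477, -0.0067, -0.4682], [-0.2606, -0.6898, -0.6754, 0.2418], [0.2302, 0.635, -0.7374, 1.365], [0.0, 0.0, 0.0, 1.0]]
top 411.76543595568324 411.76543595568324 283.03826710775763 208.08953372561695
[[-0.0249, -0.9995, -0.0217, 0.0303], [-0.9979, 0.0262, -0.0596, 0.5163], [0.0602, 0.0201, -0.998, 1.645], [0.0, 0.0, 0.0, 1.0]]
{'clock': 0.1, 'joints': array([ 1.2214326 ,  0.43516734,  0.02497474,  1.57398548, -0.01159056,
        1.13398723, -0.07509069]), 'dq': array([-0.00081766, -0.00048213, -0.00168206, -0.00175441, -0.00010583,
       -0.00011025, -0.00037499]), 'joint_efforts': array([ 2.72620964e-03, -6.69139409e+01,  9.87884179e-01, -3.15149081e+01,
       -6.05218252e-02,  3.73431633e-02,  7.22767527e-05]), 'position': array([ 0.15253523, -0.60573641,  0.29152266]), 'ee_rot': array([-3.11636363e+00, -3.86375744e-01,  4.83539290e-04]), 'force': array([ 0.29164365, -0.03864953,  0.35993082]), 'ft_torque': array([ 0.03614699, -0.02550357, -0.0293646 ]), 'gripper_force': 0.0, 'width': 1.001637063705691}
```

View pics/side0.png

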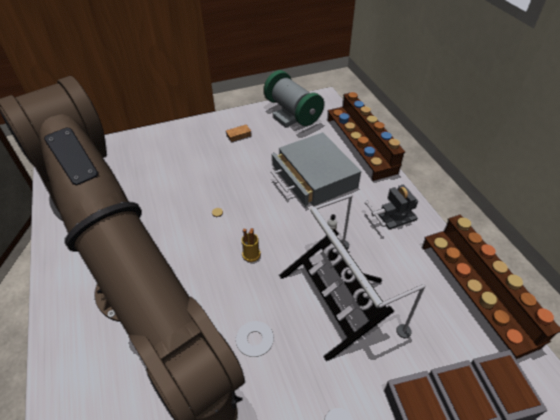

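View pics/top0.png

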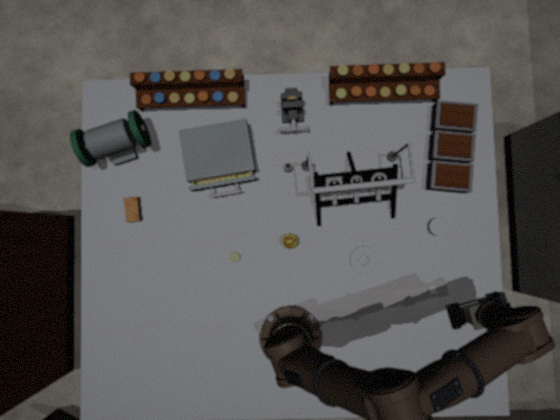

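The side view shows the cabinet at about (315,165) and the stand at about (340,285). In the top view they are at (218,155) and (355,185), with the drawer handle at (227,190). Next I'll zoom in.

Run:
```python
import cv2, numpy as np
t=cv2.imread("pics/top0.png"); s=cv2.imread("pics/side0.png")
a=cv2.resize(t[140:235,170:420],None,fx=3.2,fy=3.2,interpolation=cv2.INTER_CUBIC)
b=cv2.resize(s[205:325,280:400],None,fx=5,fy=5,interpolation=cv2.INTER_CUBIC)
a=np.clip(a*1.5,0,255).astype(np.uint8)
cv2.imwrite("pics/c1.png",a);cv2.imwrite("pics/c2.png",b)
```

```text
(no output)
```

View pics/c1.png

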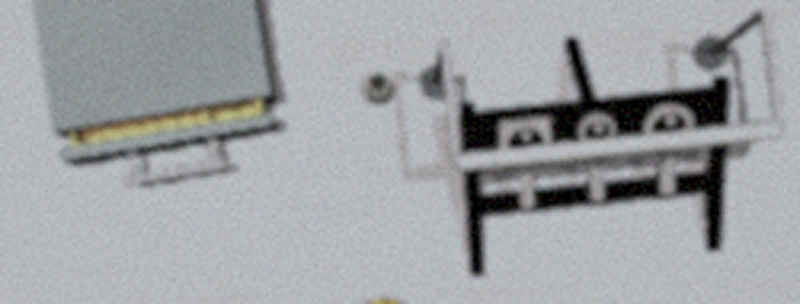

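View pics/c2.png

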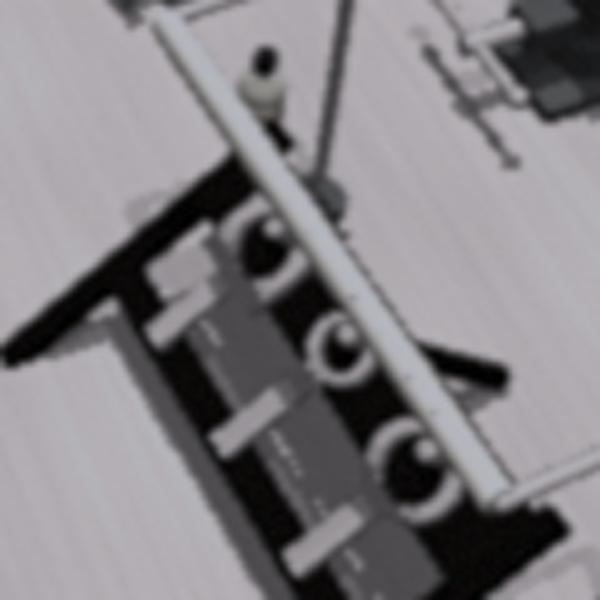

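The crops show the large ring on the right-hand peg (stand y −85). In c2 its peg tip is at (428,452) and its tang end at (295,565). The drawer is slightly open, with its handle at about c1 (185,178). I'll fit the poses from depth.

```bash
cat > h.py <<'E'
import numpy as np, cv2
from cell import arm
def model(n):
    m=arm.camera_model(n); return m,np.array(m["view"])
def cloud(n,d):
    m,V=model(n); v,u=np.mgrid[:d.shape[0],:d.shape[1]]
    P=np.stack([(u-m["cx"])/m["fx"]*d,(v-m["cy"])/m["fy"]*d,d,np.ones_like(d)],-1)
    W=P@np.linalg.inv(V).T; W=W[...,:3]; W[d==0]=np.nan; return W
def proj(n,p):
    m,V=model(n); c=np.atleast_2d(p)@V[:3,:3].T+V[:3,3]
    return np.c_[m["fx"]*c[:,0]/c[:,2]+m["cx"],m["fy"]*c[:,1]/c[:,2]+m["cy"]]
def place(pose,p):
    x,y,a=pose; p=np.atleast_2d(p).astype(float); c,s=np.cos(a),np.sin(a)
    return np.c_[x+c*p[:,0]-s*p[:,1],y+s*p[:,0]+c*p[:,1],p[:,2]]
def rect(W,lo,hi,box):
    X=W.reshape(-1,3); k=(X[:,2]>lo)&(X[:,2]<hi)&(X[:,0]>box[0])&(X[:,0]<box[1])&(X[:,1]>box[2])&(X[:,1]<box[3])
    X=X[k]; r=cv2.minAreaRect((X[:,:2]*1000).astype(np.float32)); return len(X),X.mean(0).round(4),r
E
python3 - <<'E'
from h import *
import numpy as np
for n in("top","side"):
    W=cloud(n,np.load(n+"0.npy"))
    print(n,"cab top",rect(W,.078,.10,(.3,.95,.0,.5)))
    print(n,"handle",rect(W,.044,.066,(.3,.62,.1,.32)))
    print(n,"lamp",rect(W,.235,.27,(.4,.8,-.5,.1)))
    print(n,"table",rect(W,-.02,.02,(.3,.5,-.1,.1))[1])
# guess from top cam pixel
W=cloud("top",np.load("top0.npy"))
for u,v in((218,155),(227,194),(227,193),(360,186)): print(u,v,W[v,u].round(3))
E
```

```text
top cab top (3620, array([0.7466, 0.2687, 0.0865]), ((653.8348388671875, 247.60430908203125), (592.58203125, 495.2301940917969), 0.23905466496944427))
top handle (142, array([0.5876, 0.2477, 0.0527]), ((594.9088745117188, 250.70321655273438), (47.070709228515625, 135.0740203857422), 7.54353666305542))
top lamp (793, array([ 0.5923, -0.2676,  0.2497]), ((635.2696533203125, -262.9041748046875), (143.38311767578125, 360.69586181640625), 4.246615409851074))
top table [ 4.e-01  1.e-04 -1.e-03]
side cab top (2705, array([0.7413, 0.2588, 0.0877]), ((653.1104736328125, 248.60726928710938), (593.7923583984375, 494.6495056152344), 0.07465910911560059))
side handle (180, array([0.5931, 0.2446, 0.0541]), ((592.1077880859375, 239.30120849609375), (44.553802490234375, 160.02503967285156), 7.81959342956543))
side lamp (1230, array([ 0.5911, -0.2904,  0.2506]), ((632.4295043945312, -263.31561279296875), (145.52853393554688, 362.0944519042969), 5.228912353515625))
side table [ 0.3991 -0.0117  0.0005]
218 155 [0.727 0.265 0.084]
227 194 [0.577 0.238 0.049]
227 193 [0.581 0.238 0.048]
360 186 [ 0.571 -0.255  0.258]
```

```bash
cat >> h.py <<'E'
def line(X):
    vx,vy,x0,y0=cv2.fitLine((X[:,:2]*1000).astype(np.float32),cv2.DIST_HUBER,0,.01,.01).ravel()
    if vy<0: vx,vy=-vx,-vy
    d=np.array([vx,vy]); t=(X[:,:2]*1000-[x0,y0])@d; a,b=np.percentile(t,[.7,99.3])
    return np.array([x0,y0])+d*(a+b)/2, b-a, np.degrees(np.arctan2(-vx,vy))
def sel(W,lo,hi,box):
    X=W.reshape(-1,3); return X[(X[:,2]>lo)&(X[:,2]<hi)&(X[:,0]>box[0])&(X[:,0]<box[1])&(X[:,1]>box[2])&(X[:,1]<box[3])]
E
python3 - <<'E'
from h import *
for n in("top","side"):
    W=cloud(n,np.load(n+"0.npy"))
    m=((W[...,2]>.080)&(W[...,2]<.095)&(W[...,1]>.05)&(W[...,0]>.5)&(W[...,1]<.5)).astype(np.uint8)
    m=cv2.morphologyEx(m,cv2.MORPH_OPEN,np.ones((9,9)))
    k,l,st,_=cv2.connectedComponentsWithStats(m); i=1+st[1:,4].argmax()
    print(n,"cab",cv2.minAreaRect((W[l==i][:,:2]*1000).astype(np.float32)), W[l==i].mean(0).round(3))
    X=sel(W,.235,.27,(.5,.66,-.46,-.06)); c,L,a=line(X)
    Y=X[np.abs((X[:,:2]*1000-c)@np.array([np.cos(np.radians(a)),np.sin(np.radians(a))]))<12]
    print(n,"lamp",*line(Y),Y[:,2].mean())
    X=sel(W,.044,.066,(.5,.586 if n=="top" else .588,.15,.35)); print(n,"handle",len(X),*line(X),X[:,2].mean())
E
```

```text
top cab ((788.668212890625, 218.63690185546875), (53.443077087402344, 41.767364501953125), 87.4308090209961) [0.788 0.219 0.086]
top lamp [ 573.44915898 -266.73915505] 352.7407165705979 4.5646534 0.25060059551121094
top handle 85 [576.77833611 246.06317845] 125.7316426451552 6.3202033 0.05238246057193926
side cab ((745.656005859375, 271.5400085449219), (210.01773071289062, 283.8825988769531), 7.775684833526611) [0.744 0.258 0.088]
side lamp [ 569.33995447 -271.75396902] 350.1970063041007 4.6663346 0.2515205014101501
side handle 82 [573.72700941 246.9851435 ] 125.81192550159403 7.738937 0.053447577377437314
```

Run:
```python
from h import *
from scipy.optimize import least_squares
c,s=np.cos(np.radians(35)),np.sin(np.radians(35))
F=lambda S,n,y:[-.2+c*S-s*n,y,.055+s*S+c*n]
ys=(.085,0,-.085)
P=np.array([F(.115,.02,y) for y in ys]+[F(.010,.010,y) for y in ys])
side=np.array([(272,225),(350,335),(428,452),(156,338),(220,447),(294,565)])
side=(side+.5)/5-.5+[280,205]
Pt=np.array([F(.010,.010,y) for y in ys]+[[-.149,.1755,.245],[-.149,-.1755,.245]])
top=np.array([(528,205),(597,200),(667,195),(460,162),(780,132)]);top=(top+.5)/3.2-.5+[170,140]
fs=lambda q:(proj("side",place(q,P))-side).ravel(); ft=lambda q:(proj("top",place(q,Pt))-top).ravel()
q0=[.72,-.26,.08]
for f in(fs,ft,lambda q:np.r_[fs(q),ft(q)]):
    r=least_squares(f,q0,loss="soft_l1"); print(r.x.round(4),np.degrees(r.x[2]).round(2),f(r.x).round(1))
q=r.x; print("lamp",place(q,[-.149,0,.245]))
print("tang",place(q,F(.05,.005,-.085)))
```

```text
[ 0.7237 -0.257   0.0801] 4.59 [ 0.9  0.3 -0.  -0.4  0.3 -0.5 -0.6  0.2 -0.1  0.2 -0.4  0.3]
[ 0.7247 -0.258   0.0621] 3.56 [ 0.   0.8  0.2  0.4  0.2  0.1 -0.8 -0.8  0.2 -0.4]
[ 0.7242 -0.2582  0.0683] 3.91 [ 1.3  0.1  0.1 -0.5  0.1 -0.5 -0.3 -0.3 -0.1 -0.2 -0.8  0.   0.4  1.
  0.6  0.5  0.6  0.  -0.4 -0.4  0.5 -0.6]
lamp [[ 0.5755681  -0.26834481  0.245     ]]
tang [[ 0.5684905  -0.35402785  0.08777458]]
```

The two views agree: stand at (0.723,−0.258) with yaw about 4.5°, handle at (0.576,0.247) with yaw about 7.6°. I'll move to the drawer handle.

send_rows:
  motion: "0 0.05 0.03 0.006 0 0 5.2;0 0.05 0.03 0.006 0 0 5.2;0 0.05 0.03 0.006 0 0 5.2;0 0.05 0.03 0.006 0 0 5.2;0 0.05 0.03 0.006 0 0 5.2"
  force: 40

```text
clock: 0.72
position: [0.4039, -0.4548, 0.3222]
ee_rot: [-2.949, -1.082, 0.0]
force: [1.0, -0.7, -0.8]
width: 0.999
gripper_force: 0.0
```

send_rows:
  motion: "0.5 0.05 0.03 0 0 0 5.2;0.5 0 0.06 0 0 0 5.2;0.77 0 0.06 0 0 0 5.2;0.77 0 0.06 0 0 0 5.2;0.77 0 0.06 0 0 0 5.2"

```text
clock: 1.35
position: [0.4523, -0.1841, 0.322]
ee_rot: [-2.63, -1.718, 0.0]
force: [1.8, 0.6, 0.1]
width: 0.506
gripper_force: 0.0
```

send_rows:
  motion: "0.77 0 0.06 0 0 0 5.2;0.77 0 0.06 0 0 0 5.2;0.77 0 0.06 0 0 0 5.2;0.77 0 0.06 0 0 0 5.2;0.77 0 0.06 0 0 0 5.2"

```text
clock: 1.98
position: [0.4523, 0.1155, 0.3222]
ee_rot: [2.177, 2.265, -0.0]
force: [1.4, -1.3, -1.1]
width: 0.231
gripper_force: 0.0
```

send_rows:
  motion: "0.77 0.0437 0.041 0 0 0 5.3;0.77 0.04 0.045 -0.02 0 0 0;0.77 0.04 0.045 -0.03 0 0 0;0.77 0 0 -0.03 0 0 0;0.77 0 0 0 0 0 0"

```text
clock: 2.6
position: [0.5717, 0.2405, 0.2417]
ee_rot: [-2.07, -2.36, 0.008]
force: [-0.0, 0.6, 0.4]
width: 0.232
gripper_force: 0.0
```

Run:
```python
from h import *
from scipy.spatial.transform import Rotation as R
o=arm.observe(); print(o["position"].round(4),R.from_rotvec(o["ee_rot"]).as_matrix().round(3).tolist(),o["joints"].round(2))
p,d=arm.get_image("side"); cv2.imwrite("pics/s2.png",cv2.resize(p[90:240,220:400],None,fx=4,fy=4,interpolation=cv2.INTER_CUBIC))
```

```text
[0.5717 0.2405 0.2417] [[-0.13, 0.991, -0.005], [0.991, 0.13, -0.002], [-0.002, -0.006, -1.0]] [-0.08  0.55 -0.61  1.61  0.34  1.1  -0.65]
```

View pics/s2.png

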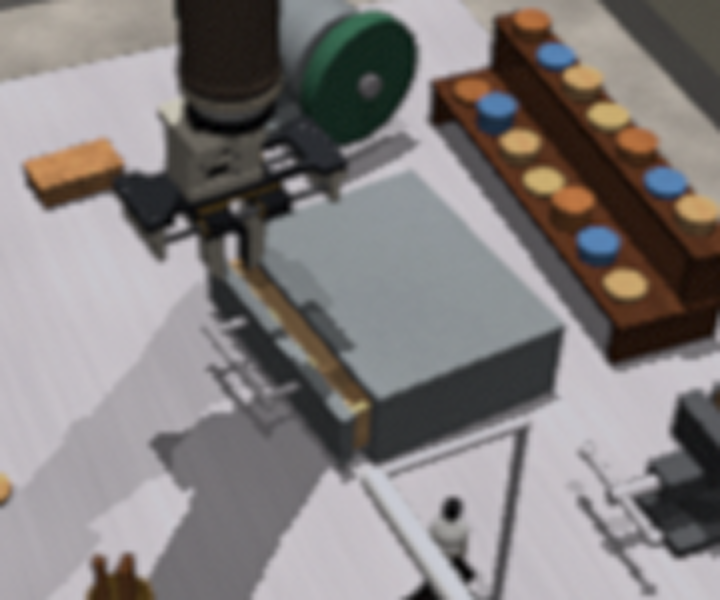

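The picture shows the fingers above the front of the drawer, with the handle at about (205,330)–(285,415), clear and directly below the gripper. I'll descend, straddle the bar and close.

send_rows:
  motion: "0.77 0.0043 0.006 -0.03 0 0 0;0.77 0 0 -0.04 0 0 0;0.77 0 0 -0.04 0 0 0;0.77 0 0 -0.03 0 0 0;0.77 0 0 0 0 0 0"
  force: 30

```text
clock: 3.28
position: [0.5769, 0.2458, 0.1045]
ee_rot: [-2.074, -2.36, 0.003]
force: [0.3, 0.2, 0.8]
width: 0.232
gripper_force: 0.0
```

send_rows:
  motion: "1 0 0 0 0 0 0;1 0 0 0 0 0 0;1 0 0 0 0 0 0;1 0 0 0 0 0 0"

```text
clock: 3.78
position: [0.5779, 0.2474, 0.107]
ee_rot: [2.072, 2.36, 0.003]
force: [-2.8, -1.2, 8.4]
width: 0.108
gripper_force: 30.0
```

send_rows:
  motion: "1 -0.02 -0.0027 -0.002 0 0 0;1 -0.03 -0.004 0 0 0 0;1 -0.03 -0.004 0 0 0 0;1 -0.02 -0.0027 0 0 0 0;1 0 0 0 0 0 0"

```text
clock: 4.4
position: [0.4788, 0.2333, 0.1067]
ee_rot: [2.07, 2.356, 0.006]
force: [-2.4, -8.2, 30.0]
width: 0.108
gripper_force: 30.0
```

send_rows:
  motion: "1 -0.01 -0.0013 0.005 0 0 0;1 -0.015 -0.002 0 0 0 0;1 -0.015 -0.002 0 0 0 0;1 0 0 0 0 0 0"

```text
clock: 4.9
position: [0.4474, 0.2292, 0.1101]
ee_rot: [2.073, 2.349, 0.027]
force: [38.3, 1.1, -31.1]
width: 0.106
gripper_force: 30.0
```

send_rows:
  motion: "1 0.006 0.001 -0.003 0 0 0;1 0 0 0 0 0 0"

```text
clock: 5.15
position: [0.448, 0.2302, 0.1083]
ee_rot: [2.071, 2.354, 0.013]
force: [9.1, -6.5, 18.7]
width: 0.111
gripper_force: 30.0
```

Run:
```python
from h import *
o=arm.observe(); print(o["position"].round(4),o["force"].round(1))
p,d=arm.get_image("side"); np.save("side3.npy",d); cv2.imwrite("pics/s3.png",cv2.resize(p[90:240,200:380],None,fx=4,fy=4,interpolation=cv2.INTER_CUBIC))
p,d=arm.get_image("top"); np.save("top3.npy",d); cv2.imwrite("pics/t3.png",p)
```

```text
[0.448  0.2302 0.1083] [ 9.1 -6.5 18.7]
```

View pics/s3.png

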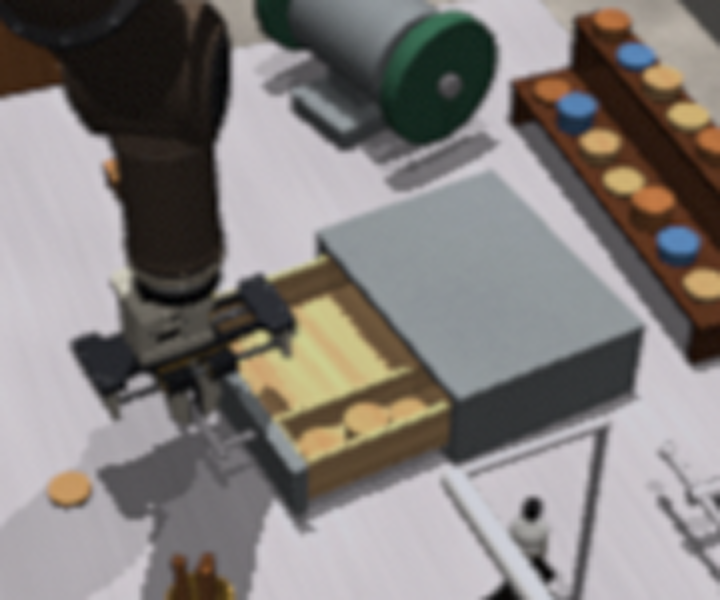

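The drawer is open to its stop: in the crop the compartment's floor is at about (330,350) and the divider with the strikers at about (350,410). I'll release and rise.

send_rows:
  motion: "0.78 0 0 0 0 0 0;0.78 0 0 0 0 0 0;0.78 0 0 0 0 0 0;0.78 0 0 0 0 0 0"

```text
clock: 5.75
position: [0.4438, 0.23, 0.1051]
ee_rot: [2.072, 2.361, 0.003]
force: [5.1, 1.2, 3.5]
width: 0.225
gripper_force: 2.6
```

send_rows:
  motion: "0.78 0.003 0 0 0 0 0;0.78 0 0 0.03 0 0 0;0.78 0 0 0.06 0 0 0;0.7 0 0 0.06 0 0 0;0.5 -0.02 -0.05 0.03 0 0 0"

```text
clock: 6.38
position: [0.4265, 0.182, 0.2872]
ee_rot: [-2.067, -2.365, -0.006]
force: [1.1, -1.6, 0.4]
width: 0.361
gripper_force: 0.0
```

send_rows:
  motion: "0.5 0 -0.06 0.02 0 0 -10;0.5 0 -0.06 0.01 0 0 -10;0.5 0 -0.06 0 0 0 -10;0.5 0 -0.06 0 0 0 -10;0.5 0 -0.06 0 0 0 -10"

```text
clock: 7.0
position: [0.4248, -0.1215, 0.3138]
ee_rot: [-2.878, -1.255, 0.003]
force: [0.8, 0.4, -0.2]
width: 0.501
gripper_force: 0.0
```

Run:
```python
from h import *
o=arm.observe(); print(o["position"].round(4),o["force"].round(1),o["joints"].round(2))
for n in("side","top"):
    p,d=arm.get_image(n); np.save(n+"4.npy",d)
    cv2.imwrite(f"pics/{n}4.png",p)
    W=cloud(n,d)
    # walk along the drawer axis through handle line, sample height profile
    a=np.radians(7.6); e=np.array([np.cos(a),np.sin(a)]); f=np.array([-e[1],e[0]])
    X=W.reshape(-1,3); r=X[:,:2]-[.448,.2302]; u=r@e*1000; v=r@f*1000
    m=(abs(u)<8)&(X[:,2]>.042)&(X[:,2]<.065)&(abs(v)<75); print(n,"handle u,v",u[m].mean().round(1),np.percentile(v[m],[1,99]).round(1),line(X[m])[2])
    for c in(20,50):
        b=[(k,round(float(np.nanmedian(X[(abs(v-c)<6)&(abs(u-k)<2.5),2])*1000))) for k in range(25,240,5) if ((abs(v-c)<6)&(abs(u-k)<2.5)).any()]; print(c,b)
    b=[(k,round(float(np.nanmedian(X[(abs(u-110)<10)&(abs(v-k)<2.5),2])*1000))) for k in range(-140,150,5) if ((abs(u-110)<10)&(abs(v-k)<2.5)).any()]; print("across",b)
```

```text
[ 0.4248 -0.1215  0.3138] [ 0.8  0.4 -0.2] [ 0.51  0.15 -0.39  1.93  0.06  1.08 -0.66]
side handle u,v -1.8 [37.1 60.7] -0.23209414
20 [(180, 21), (185, 22), (190, 23), (195, 23), (200, 83), (205, 89), (210, 24), (215, 87), (220, 23), (225, 88), (230, 90), (235, 87)]
50 [(25, 51), (30, 73), (35, 62), (40, 76), (45, 77), (195, 85), (200, 55), (205, 27), (210, 26), (215, 59), (220, 55), (225, 57), (230, 90), (235, 87)]
across [(-120, 66), (-115, 66), (-95, 49), (-90, 48), (-85, 46), (-80, 48), (-75, 49), (-65, 25), (-55, 29), (-50, 34)]
top handle u,v 0.7 [-67.1  60.7] 8.22474
20 [(25, -4), (30, 3), (35, 51), (40, 75), (45, 71), (50, 70), (55, 63), (60, 16), (65, 19), (70, 20), (75, 20), (80, 17), (85, 16), (90, 21), (95, 22), (100, 19), (105, 18), (110, 21), (115, 16), (120, 28), (125, 21), (130, 20), (135, 20), (140, 21), (145, 21), (150, 21), (155, 20), (160, 20), (165, 21), (170, 23), (175, 21), (180, 18), (185, 24), (190, 20), (195, 23), (200, 54), (205, 30), (210, 86), (215, 90), (220, 81), (225, 89), (230, 89), (235, 85)]
50 [(25, 2), (30, 24), (35, 53), (40, 75), (45, 71), (50,
[... 300 characters left out ...]
 15), (200, 23), (205, 50), (210, 86), (215, 85), (220, 87), (225, 84), (230, 87), (235, 90)]
across [(-140, -2), (-135, -2), (-130, 0), (-125, 4), (-120, 61), (-115, 64), (-110, 22), (-105, 20), (-100, 22), (-95, 23), (-90, 34), (-85, 38), (-80, 41), (-75, 22), (-70, 22), (-65, 20), (-60, 19), (-55, 21), (-50, 54), (-45, 20), (-40, 22), (-35, 22), (-30, 20), (-25, 22), (-20, 17), (-15, 24), (-10, 21), (-5, 23), (0, 17), (5, 19), (10, 21), (15, 18), (20, 19), (25, 20), (30, 23), (35, 18), (40, 18), (45, 18), (50, 21), (55, 17), (60, 21), (65, 19), (70, 20), (75, 21), (80, 17), (85, 20), (90, 21), (95, 20), (100, 20), (105, 20), (110, 25), (115, 60), (120, 61), (135, -5), (140, 0), (145, -3)]
```

Drawer geometry is confirmed. With the handle at u=0, the inside of the drawer front is at u≈59, the cabinet roof edge at u≈204, the divider at v≈−50 and the far side at v≈112. Now I'll head to the stand, turn and tilt.

send_rows:
  motion: "0.5 0.01 -0.06 0 0 0 -10.65;0.5 0.01 -0.06 0 0 0 -10.65;0.5 0.01 -0.06 0 0 0 -10.65;0.5 0.009 -0.06 0 0 0 -10.65;0.5 0 0 0 0 0 0"

```text
clock: 7.72
position: [0.4637, -0.3639, 0.3125]
ee_rot: [-3.139, -0.12, 0.006]
force: [-0.2, 1.4, 0.5]
width: 0.502
gripper_force: 0.0
```

send_rows:
  motion: "0.5 0 0 -0.02 0.68 -8.72 0;0.5 0 0 -0.02 0.68 -8.72 0;0.5 0 0 -0.02 0.68 -8.72 0;0.5 0 0 -0.015 0.68 -8.72 0;0.5 0 0 0 0 0 0"

```text
clock: 8.35
position: [0.4621, -0.3593, 0.238]
ee_rot: [-2.975, -0.119, -0.908]
force: [-0.1, 0.1, -0.2]
width: 0.5
gripper_force: 0.0
```

Run:
```python
from h import *
from scipy.spatial.transform import Rotation as R
o=arm.observe(); Rm=R.from_rotvec(o["ee_rot"]); print(o["position"].round(4),o["force"].round(1),o["joints"].round(2)); print(Rm.as_matrix().round(3).tolist())
a=np.radians(4.5); y=-np.array([-np.sin(a),np.cos(a),0]); t=np.radians(35)
z=np.array([np.sin(t)*np.cos(a),np.sin(t)*np.sin(a),-np.cos(t)])
T=R.from_matrix(np.c_[np.cross(y,z),y,z]); print("left to turn",np.degrees((T*Rm.inv()).as_rotvec()).round(2))
p,d=arm.get_image("side"); cv2.imwrite("pics/s5.png",cv2.resize(p[180:330,260:440],None,fx=4,fy=4,interpolation=cv2.INTER_CUBIC))
```

```text
[ 0.4621 -0.3593  0.238 ] [-0.1  0.1 -0.2] [ 1.19  0.37 -0.5   2.03 -0.62  0.45 -0.22]
[[0.827, 0.081, 0.556], [0.065, -0.997, 0.05], [0.559, -0.005, -0.829]]
left to turn [-0.19 -1.06 -0.17]
```

View pics/s5.png

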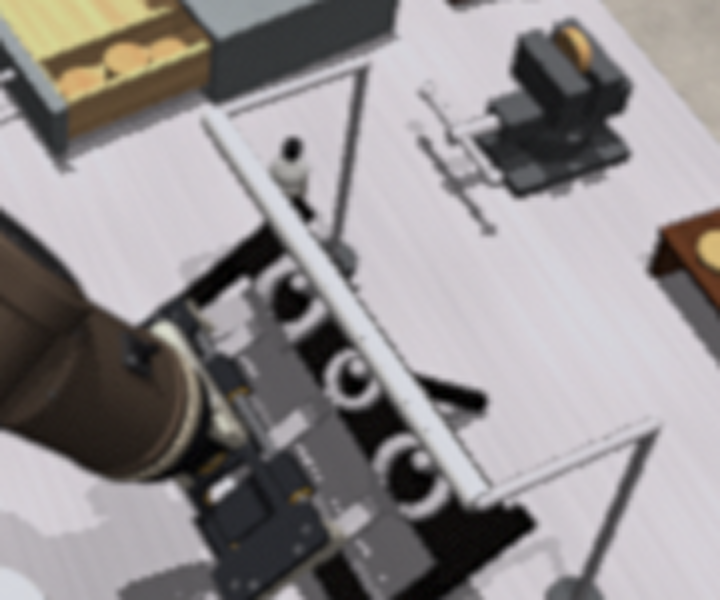

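The view shows the tilted gripper in front of the large gauge, with its tang under the fingers at about (350,520) and the lamp clear. I'll check the tang's position against depth before descending.

Run:
```python
from h import *
c,s=np.cos(np.radians(35)),np.sin(np.radians(35))
F=lambda S,n,y:[-.2+c*S-s*n,y,.055+s*S+c*n]
q=(.7228,-.2577,np.radians(4.5)); a=q[2]
for n in("side","top"):
    W=cloud(n,np.load(n+"0.npy")).reshape(-1,3)
    L=np.c_[(W[:,0]-q[0])*np.cos(a)+(W[:,1]-q[1])*np.sin(a),-(W[:,0]-q[0])*np.sin(a)+(W[:,1]-q[1])*np.cos(a),W[:,2]]
    S=(L[:,0]+.2)*c+(L[:,2]-.055)*s; N=-(L[:,0]+.2)*s+(L[:,2]-.055)*c
    k=(S>.03)&(S<.068)&(N>.0)&(N<.022)
    for y in(.085,0,-.085):
        m=k&(abs(L[:,1]-y)<.02); print(n,y,m.sum(),(L[m,1].mean()*1000).round(1),(N[m].mean()*1000).round(1))
    m=(abs(L[:,1]+.085)<.012)&(N>.004)&(N<.02)&(S<.03)&(S>-.02); print("tang end s",(np.percentile(S[m],[3,50])*1000).round(1),(N[m].mean()*1000).round(1))
    m=(abs(S-.015)<.008)&(abs(L[:,1])<.13)&(abs(N)<.005); print("batten N",m.sum(),(N[m].mean()*1000).round(1) if m.sum() else "")
```

```text
side 0.085 69 85.3 9.8
side 0 77 0.6 9.6
side -0.085 84 -84.2 9.4
tang end s [ 9.2 20.1] 10.0
batten N 330 0.4
top 0.085 35 87.2 8.1
top 0 35 2.7 9.0
top -0.085 33 -82.2 9.2
tang end s [ 9.1 17.8] 7.9
batten N 167 -0.6
```

send_rows:
  motion: "0.5 0.002 -0.003 -0.001 -0.2 -1 -0.2;0.5 0.023 0.002 -0.033 0 0 0;0.5 0.023 0.002 -0.033 0 0 0;0.5 0.012 0.001 -0.017 0 0 0;0.5 0 0 0 0 0 0"
  force: 50

```text
clock: 9.02
position: [0.5286, -0.3546, 0.1562]
ee_rot: [-2.972, -0.133, -0.941]
force: [-0.3, 0.8, -0.2]
width: 0.5
gripper_force: 0.0
```

Run:
```python
from h import *
from scipy.spatial.transform import Rotation as R
o=arm.observe(); print(o["position"].round(4),o["force"].round(1),o["joints"].round(2),R.from_rotvec(o["ee_rot"]).as_matrix().round(3).tolist())
print("to go",np.array([.5325,-.3565,.1386])-o["position"])
```

```text
[ 0.5286 -0.3546  0.1562] [-0.3  0.8 -0.2] [ 1.1   0.57 -0.54  2.01 -0.65  0.22 -0.17] [[0.814, 0.088, 0.574], [0.075, -0.996, 0.046], [0.575, 0.005, -0.818]]
to go [ 0.00387793 -0.001928   -0.01761938]
```

send_rows:
  motion: "0.5 0.002 -0.001 -0.009 0 0 0;0.5 0.002 -0.001 -0.0085 0 0 0;0.5 0 0 0 0 0 0;0.7 0 0 0 0 0 0;1 0 0 0 0 0 0"

```text
clock: 9.65
position: [0.5299, -0.3594, 0.1395]
ee_rot: [-2.975, -0.126, -0.943]
force: [0.4, -0.2, -0.6]
width: 0.331
gripper_force: 0.0
```

send_rows:
  motion: "1 0 0 0 0 0 0;1 0 0 0 0 0 0;1 0 0 0 0 0 0;1 0 0 0 0 0 0"

```text
clock: 10.15
position: [0.5299, -0.359, 0.1392]
ee_rot: [-2.974, -0.126, -0.942]
force: [-2.9, 1.9, 4.3]
width: 0.165
gripper_force: 49.9
```

Tang gripped. I'll lift square to the face, then back away from the lamp.

send_rows:
  motion: "1 -0.004 -0.0003 0.006 0 0 0;1 -0.008 -0.0006 0.0115 0 0 0;1 -0.009 -0.0006 0.0115 0 0 0;1 -0.01 -0.0006 0.0115 0 0 0;1 0 0 0 0 0 0"

```text
clock: 10.78
position: [0.4983, -0.3621, 0.1808]
ee_rot: [-2.976, -0.125, -0.944]
force: [0.3, -1.0, -1.6]
width: 0.166
gripper_force: 49.9
```

Run:
```python
from h import *
o=arm.observe(); print(o["position"].round(4),o["force"].round(1),o["width"],o["joints"].round(2))
p,d=arm.get_image("side"); cv2.imwrite("pics/s6.png",cv2.resize(p[200:320,270:430],None,fx=4,fy=4,interpolation=cv2.INTER_CUBIC))
```

```text
[ 0.4983 -0.3621  0.1808] [ 0.3 -1.  -1.6] 0.16647798837088257 [ 1.17  0.51 -0.55  2.03 -0.66  0.28 -0.16]
```

View pics/s6.png

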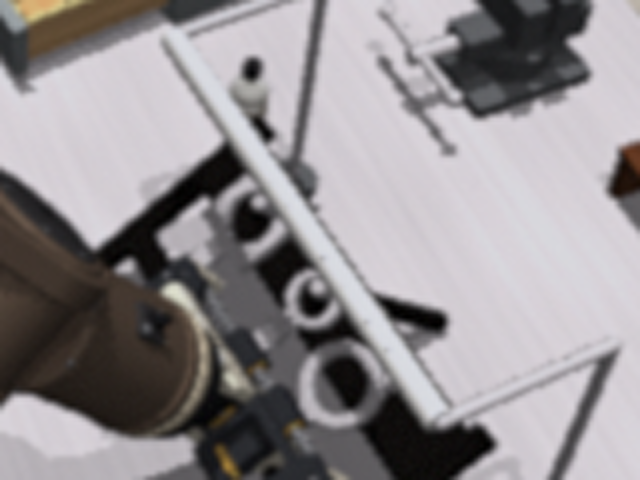

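The gauge is held and off its peg: the ring is at (345,382), clear of the lamp bar, and the neighbours are undisturbed. I'll back off, level it and carry it over.

send_rows:
  motion: "1 -0.04 0 0.005 0 0 0;1 -0.05 0 0.02 -0.35 4.35 0;1 -0.01 0 0.04 -0.7 8.7 0;1 0 0 0.04 -0.7 8.7 0;1 0 0 0.02 -0.7 8.7 0"

```text
clock: 11.45
position: [0.4034, -0.3609, 0.2969]
ee_rot: [-3.132, -0.139, -0.178]
force: [1.6, 1.3, -2.9]
width: 0.162
gripper_force: 49.9
```

send_rows:
  motion: "1 0 0.02 0 -0.35 4.35 0;1 0 0.05 0 0 0 0;1 0 0.05 0 0 0 0;1 0 0.05 0 0 0 0;1 0 0.05 0 0 0 0"

```text
clock: 12.08
position: [0.4031, -0.1382, 0.2937]
ee_rot: [-3.133, -0.143, -0.064]
force: [0.9, 0.7, -1.0]
width: 0.164
gripper_force: 49.9
```

send_rows:
  motion: "1 0 0.05 0 0 0 0;1 0 0.05 0 0 0 0;1 0 0.05 0 0 0 1;1 0 0.05 0 0 0 1;1 0 0.05 0 0 0 1"

```text
clock: 12.7
position: [0.4028, 0.1118, 0.2939]
ee_rot: [-3.128, -0.225, -0.063]
force: [1.0, 0.1, -2.1]
width: 0.167
gripper_force: 49.9
```

```bash
cat > st.py <<'E'
from h import *
from scipy.spatial.transform import Rotation as R
o=arm.observe(); Rm=R.from_rotvec(o["ee_rot"]); a=np.radians(7.6)
y=-np.array([-np.sin(a),np.cos(a),0]); z=np.array([0,0,-1.])
T=R.from_matrix(np.c_[np.cross(y,z),y,z])
print(o["clock"],o["position"].round(4),o["force"].round(1),o["width"].round(3),o["joints"].round(2))
print("left to turn",np.degrees((T*Rm.inv()).as_rotvec()).round(2),"to go",(np.array([.5538,.2766,0])-o["position"]).round(4))
E
python3 st.py
```

```text
Traceback (most recent call last):
  File "st.py", line 6, in <module>
    print(o["clock"],o["position"].round(4),o["force"].round(1),o["width"].round(3),o["joints"].round(2))
                                                                ^^^^^^^^^^^^^^^^
AttributeError: 'float' object has no attribute 'round'
```

send_rows:
  motion: "1 0.038 0.041 0 0 0 0;1 0.038 0.041 -0.02 0 0 0;1 0.038 0.041 -0.02 0 0 0;1 0.037 0.041 -0.02 0 0 0;1 0 0 0 0 0 0"

```text
clock: 13.32
position: [0.5544, 0.2773, 0.2304]
ee_rot: [-3.126, -0.228, -0.056]
force: [-0.4, -0.4, -1.9]
width: 0.165
gripper_force: 49.9
```

```bash
sed -i 's/o\["width"\].round(3)/o["width"]/' st.py; python3 st.py
python3 - <<'E'
from h import *
p,d=arm.get_image("side"); np.save("side7.npy",d); cv2.imwrite("pics/s7.png",cv2.resize(p[100:250,220:380],None,fx=4,fy=4,interpolation=cv2.INTER_CUBIC))
E
```

```text
13.325 [0.5544 0.2773 0.2304] [-0.4 -0.4 -1.9] 0.16467966967170666 [-0.21  0.52 -0.5   1.66  0.3   1.01 -2.24]
left to turn [-0.51  2.03 -0.76] to go [-0.0006 -0.0007 -0.2304]
```

View pics/s7.png

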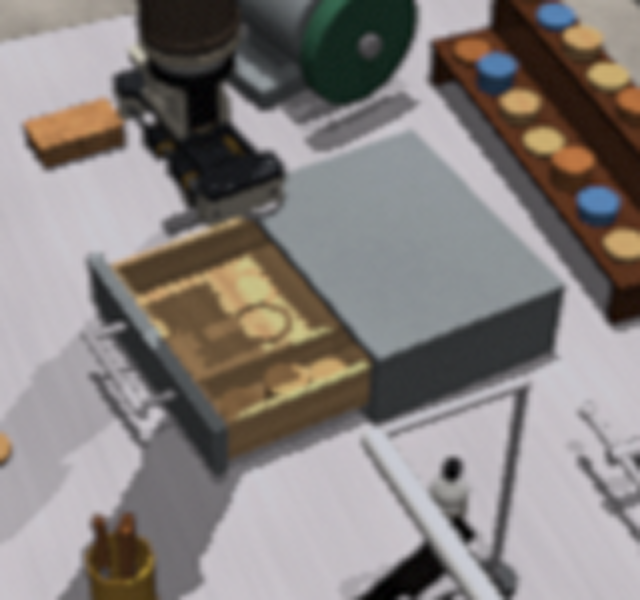

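The gauge is held roughly level over the drawer, with its tang end at about (170,225) and its ring at about (270,200). I'll measure its attitude from depth.

Run:
```python
from h import *
W=cloud("side",np.load("side7.npy")).reshape(-1,3)
a=np.radians(7.6); e=np.array([np.cos(a),np.sin(a)]); f=np.array([-e[1],e[0]])
r=(W[:,:2]-[.5544,.2773]); u=r@e*1000; v=r@f*1000; z=W[:,2]*1000
for k in range(-60,100,5):
    m=(abs(u-k)<2.5)&(z>150)&(z<185)&(abs(v)<40)
    if m.sum()>1: print(k,m.sum(),z[m].mean().round(1),v[m].min().round(0),v[m].max().round(0))
X=W[:,:2]-[.448,.2302]; uu=X@e*1000; vv=X@f*1000
for c in(-30,0,40,80):
    m=(abs(vv-c)<8)&(W[:,2]>.06)&(W[:,2]<.085)&(uu<80); print("front rim",c,m.sum(),uu[m].min().round(1) if m.any() else "",uu[m].max().round(1) if m.any() else "")
```

```text
-40 2 174.0 -14.0 -5.0
-35 7 168.1 -11.0 9.0
-30 6 168.1 -9.0 -1.0
-25 8 168.4 -8.0 10.0
-20 6 168.1 -8.0 12.0
-15 7 171.0 -12.0 14.0
-10 16 175.7 -25.0 17.0
-5 5 172.0 5.0 11.0
0 2 175.0 10.0 11.0
30 2 163.0 -21.0 -10.0
35 2 164.3 -23.0 -19.0
40 3 168.4 -26.0 -21.0
45 4 168.7 -27.0 -22.0
50 4 168.3 -34.0 -24.0
55 3 172.3 -31.0 -22.0
60 2 170.1 -26.0 -25.0
65 3 170.3 -26.0 -24.0
70 2 167.3 -22.0 -21.0
front rim -30 21 -2.6 53.4
front rim 0 18 -0.6 55.6
front rim 40 19 31.8 51.9
front rim 80 17 32.5 53.5
```

send_rows:
  motion: "1 0 0 -0.03 0 1 0;1 0 0 -0.04 0 0 0;1 0 0 -0.04 0 0 0;1 0 0 -0.02 0 0 0;1 0 0 0 0 0 0"

```text
clock: 14.0
position: [0.5535, 0.2731, 0.1034]
ee_rot: [-3.128, -0.223, -0.033]
force: [0.0, 0.3, -0.7]
width: 0.167
gripper_force: 49.9
```

```bash
python3 st.py
```

```text
14.0 [0.5535 0.2731 0.1034] [ 0.   0.3 -0.7] 0.16671775304667472 [-0.25  0.66 -0.44  1.77  0.39  0.78 -2.32]
left to turn [-0.38  1.19 -0.56] to go [ 0.0003  0.0035 -0.1034]
```

send_rows:
  motion: "1 0 0 -0.003 0 0 0;1 0 0 -0.003 0 0 0;1 0 0 0 0 0 0"

```text
clock: 14.38
position: [0.5543, 0.2739, 0.0985]
ee_rot: [-3.127, -0.223, -0.037]
force: [-0.2, -0.1, -1.1]
width: 0.167
gripper_force: 49.9
```

send_rows:
  motion: "1 0 0 -0.002 0 0 0;1 0 0 -0.001 0 0 0;1 0 0 0 0 0 0"

```text
clock: 14.75
position: [0.554, 0.2738, 0.0948]
ee_rot: [-3.127, -0.223, -0.036]
force: [-0.6, -0.5, -2.8]
width: 0.165
gripper_force: 49.9
```

send_rows:
  motion: "1 0 0 -0.0015 0 0 0;1 0 0 0 0 0 0"

```text
clock: 15.0
position: [0.554, 0.2738, 0.0933]
ee_rot: [-3.127, -0.223, -0.036]
force: [-0.3, -1.3, -1.9]
width: 0.163
gripper_force: 49.9
```

send_rows:
  motion: "1 0 0 -0.0015 0 0 0;1 0 0 0 0 0 0"

```text
clock: 15.25
position: [0.554, 0.2738, 0.0918]
ee_rot: [-3.127, -0.223, -0.035]
force: [-0.1, -0.4, -1.4]
width: 0.168
gripper_force: 49.9
```

send_rows:
  motion: "1 0 0 -0.001 0 0 0;1 0 0 0 0 0 0"

```text
clock: 15.5
position: [0.5542, 0.2739, 0.0911]
ee_rot: [-3.127, -0.223, -0.036]
force: [-0.4, -1.4, 0.9]
width: 0.163
gripper_force: 49.9
```

send_rows:
  motion: "1 0 0 -0.001 0 0 0;1 0 0 0 0 0 0"

```text
clock: 15.75
position: [0.5543, 0.274, 0.091]
ee_rot: [-3.127, -0.223, -0.037]
force: [-3.3, -2.1, 9.9]
width: 0.164
gripper_force: 49.9
```

The gauge is touching the floor. I'll ease off and open slowly.

send_rows:
  motion: "1 0 0 0.001 0 0 0;1 0 0 0 0 0 0;0.75 0 0 0 0 0 0;0.65 0 0 0 0 0 0;0.6 0 0 0 0 0 0"

```text
clock: 16.38
position: [0.554, 0.2738, 0.0908]
ee_rot: [-3.127, -0.224, -0.035]
force: [-0.9, -0.1, 0.3]
width: 0.388
gripper_force: 0.0
```

send_rows:
  motion: "0.6 0 0 0.003 0 0 0;0.6 0 0 0.01 0 0 0;0.6 0 0 0.04 0 0 0;0.6 0 0 0.06 0 0 0;0.6 0 0 0.06 0 0 0"

```text
clock: 17.0
position: [0.5537, 0.2738, 0.2664]
ee_rot: [-3.127, -0.224, -0.036]
force: [1.5, 0.8, -0.5]
width: 0.398
gripper_force: 0.0
```

send_rows:
  motion: "0.6 -0.06 0 0.03 0 0 0;0.6 -0.06 0 0 0 0 0;0.6 -0.06 0 0 0 0 0;0.6 0 0 0 0 0 0"

```text
clock: 17.5
position: [0.3739, 0.2741, 0.2929]
ee_rot: [-3.128, -0.232, -0.037]
force: [0.7, -1.3, 0.5]
width: 0.401
gripper_force: 0.0
```

Run:
```python
from h import *
p,d=arm.get_image("side"); np.save("side8.npy",d); a=cv2.resize(p[110:230,230:350],None,fx=3.3,fy=3.3,interpolation=cv2.INTER_CUBIC)
p,d=arm.get_image("top"); np.save("top8.npy",d); b=cv2.resize(p[130:250,170:290],None,fx=3.3,fy=3.3,interpolation=cv2.INTER_CUBIC)
cv2.imwrite("pics/s8.png",np.hstack([a,b]))
e0=np.radians(7.6); e=np.array([np.cos(e0),np.sin(e0)]); f=np.array([-e[1],e[0]])
for n in("side","top"):
    W=cloud(n,np.load(n+"8.npy")).reshape(-1,3); X=W[:,:2]-[.448,.2302]; u=X@e*1000; v=X@f*1000
    m=(W[:,2]>.046)&(W[:,2]<.062)&(abs(v)<58)&(abs(u)<12)
    print(n,"handle u",m.sum(),u[m].mean().round(1))
```

```text
side handle u 79 -1.1
top handle u 80 1.3
```

View pics/s8.png

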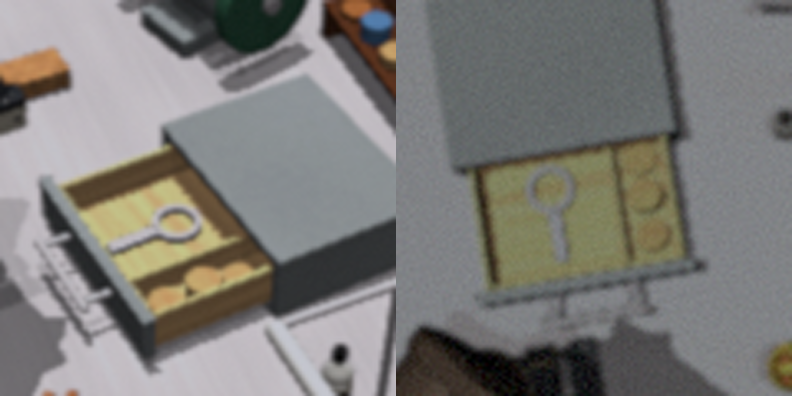

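Both halves of the picture show the gauge lying flat in the long compartment, with its ring at (180,225) in the left half and (550,190) in the right half. It is clear of the walls, and the drawer handle hasn't moved since the stop. I'm handing the job in.

```bash
python3 -c "
from cell import arm
print(arm.sign_off())"
```

```text
the job is handed in; nothing more can be done
None
```

I pulled the drawer out to its stop and set the large ring gauge down flat in the long compartment, released; the final pictures show it clear of the walls with the drawer still fully open. I handed the job in at about 17.6 s, and the hand-in returned no verdict.

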